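# Try a crossed wing screw on a framing press

### The arm

A 6-joint arm with a two-finger parallel gripper is mounted at the origin on the work surface. World frame = base frame: x ahead of the robot, y to its left, z up, the work surface at z = 0. Lengths are in mm, angles in degrees, forces in N, time in s.
With the tool pointing down it reaches from about 375 to 900 mm from the base axis. Payload 3.1 kg.
Tool frame: the origin (TCP) lies on the centre line of the jaws, within the pads' length; the fingertips stand 11 mm ahead of it and the grasp point (between the pads) lies 8 mm behind it (robot.tcp_to_tips is the distance from the TCP to the fingertips, in mm); z points along the fingers, y is the line along which they close (so a half turn about z gives the same grasp; the last joint's range is limited). The gripper opens to 85 mm and grips with 20 to 120 N. Pads are 22 mm wide; open, the fingers measure 114 mm over their backs; the gripper's body (76 mm by 85 mm) begins 54 mm behind the grasp point. The pads swing forward as they close: fully open they stand 13 mm farther back than shut.
Start: joints at [-75.659, 30.224, 82.088, -0, 67.689, -10.227], TCP at [259.881, -568.382, 242.31] pointing down, gripper open.
Joint ranges: [-176.69, 176.69], [-43.24, 126.21], [12.49, 139.97], [-82, 262], [0, 151.66], [-163.58, 163.58]. Speed limits (degrees/s): [159.86, 159.86, 180, 180, 180, 180].

### API

Orientations are given as [roll, pitch, yaw] about the fixed x, y, z axes, in that order (R = Rz(yaw) Ry(pitch) Rx(roll)).
In Python, from rig import robot, viewer gives the robot as it stands.
- The arm moves only by the shell command python3 -m crank 'ROWS'. ROWS is JSON, one flat list of numbers, 7 for each row, row after row: the turn, a rotation vector about the tool's x, y, z each as a share of 180 degrees, from -1 to 1, then the shift along the tool's x, y, z each as a share of 0.15 m, from -1 to 1, then the gripper's target within -1 to 1 (shut at 1, half-way at 0, fully open at -1). A call has 1 to 20 rows; each row is the pose to reach, as a shift and turn from the pose commanded when the call began, along the tool's axes at that moment, turning the shorter way round; what a row does not reach only later rows make up. A row lasts 1/10 s, in which the tool goes at most 50 mm and 8.59 degrees, less where a joint would pass 70% of its speed; a pose out of reach is approached as far as the arm can. A call with a number of a shift or a turn outside -1 to 1 is refused whole. A call with a gripper value outside its range is refused whole. The fingers move at their own pace and stop on an object; the grip force is fixed at half the most. Time passes only in rows, so rows that repeat a pose let the fingers close. It gives the time, the measured TCP pose, the force, the opening and the grip force at its end, in the units of the state.
- robot.get_state(): the state, without advancing time (a new reading comes with each control period).
- viewer.camera(name): name is "side" or "top"; returns (picture, depth): 420x560x3 uint8, red, green, blue; 420x560 float32, mm along the optical axis (not along the pixel's ray), 0 where there is no reading.
- viewer.get_calibration(name): a dict with "mtx" (3x3 intrinsics, pixels), "k1" (the pictures are not rectified: a ray, as slopes to the right and down, at radius r is drawn at 1 + k1 r^2 times it, then the intrinsics apply), "R" (3x3) and "t" (3): a world point X has camera coordinates R X + t. Camera axes: x right, y down, z forward; pixel columns grow to the right and rows downward; lengths in mm; the calibration is good to about 2 mm. A picture is of the moment at which its call begins. get_calibration takes no time and is no camera call.
- robot.sign_off(): hands the job in; it is judged then, once.
The state is a dict: "t": time; "q": joint angles; "dq": joint speeds; "joint_efforts": joint torques, N m; "tcp_pos": TCP position; "ee_rot": TCP orientation; "ft_force": force on the tool from outside, world axes, zero at the start; "wrist_torque": the same for the moment, N m; "grip_width": opening from 0.0 (shut) to 1.0 (fully open); "gripper_force": force on a finger pad.
Only numpy, scipy, OpenCV 4.12 (cv2) and the standard library are available. Lean on these libraries where they do the work, as an engineer would, in place of code of your own. Each camera call takes 0.05 s, during which the arm holds its last target. There are 200 camera calls.

### The job

Of the two small framing presses on the painting table, take the one with the winged screw and start that screw gently clockwise (seen from above). Its thread is crossed: as soon as it resists, so that the brass nut under it begins to be dragged round, stop without forcing it, turn the screw back to about the angle at which it stood at first, and let go. Do not touch the other press, the one with the round knurled head.

Things in the scene. Friction and masses are not known exactly. Their poses are not given: they have to be found in the camera images.
- wing_grip (a point): Centre of the winged screw's steel head: two round wings, in all a flat upright bar 56 mm long (x), 12 thick (y), 26 high; z up the screw axis. It is 110 mm over the table. Below the head a 10 mm stem (15 mm swell at the top), 24 mm long, goes to the brass nut. The press is fixed: wooden foot 110 x 70 mm, bridge 108 x 44 mm with its top 60 mm over the table. Any angle between bar and bridge.
- wing_tip (a point): Point in the end of one wing, 26 mm from the axis along x of wing_grip: shows the screw's angle. The screw runs clockwise (seen from above) with slight drag (0.03 N m) for 0.55 to 1.05 rad from where it first stands, differently each time, then binds. It stays where it is left and turns back freely.
- nut (a joint): Turn of the brass hexagon nut (30 mm wide, 7 high, in a rubber seat) under the winged screw: rad, growing clockwise. 0 at rest, about 0.02 while the screw runs freely. Once the screw binds it drags the nut round against the springy rubber, 1.5 N m per rad; backed off, the nut springs back to 0. Beyond 0.35 rad (0.5 N m) the thread is spoiled.
- round_press: The other press, same build, fixed, with a round knurled head 48 mm across and 18 mm high, its top 116 mm over the table. Origin at the centre of its foot's underside, x along the bridge. To be left alone.

How it is judged (in metres and radians):
On the way:
1. the winged screw has been turned clockwise until it binds and just begins to drag the nut (value of joint nut above 0.045 rad), for 0.1 s.
At the end, for the whole second after the job is handed in: The winged screw is turned back to within about 25 degrees of its first angle (wing tip within 12 mm of where it was), the nut is relaxed (within 0.045 rad of 0) and still, and nothing holds the screw (distance of wing_tip from where it was at the start of the episode below 0.012 m and value of joint nut between -0.045 and 0.045 rad and velocity of joint nut below 0.05 rad/s); the robot touches nothing.
It fails at once if the crossed thread is forced: the nut is dragged more than 0.35 rad (value of joint nut above 0.35 rad).
It fails at once if the press with the round head is touched (more than 1 N) (contact force between any of the fingers, the arm and round_press above 1 N).
It also fails if it takes over 45 s, if anything falls off the work surface, if the arm or the gripper's body presses on something with over 40 N, if the wrist force passes 120 N, or if a joint passes its speed limit or range.

## Working session

There is one attempt and no reset: what is moved stays moved. The work goes in short steps, Python scripts to look and compute and a shell command to move; the robot and the scene stay as the last step left them, time stands still between calls to the robot, and variables do not carry over. Pictures are saved under pics/ and viewed, at most 10 in all, crops included, and the job is handed in when it is done.

```bash
mkdir -p pics; ls; python3 - <<'E'
from rig import robot, viewer
import cv2, numpy as np
for n in ("top","side"):
    p,d=viewer.camera(n); np.savez(f"{n}0.npz",p=p,d=d)
    cv2.imwrite(f"pics/{n}0.png",p[:,:,::-1]); c=viewer.get_calibration(n); print(n,{k:np.round(v,4).tolist() for k,v in c.items()})
s=robot.get_state(); print(s)
E
```

```text
pics
top {'mtx': [[432.3966, 0.0, 277.8767], [0.0, 432.3966, 216.0448], [0.0, 0.0, 1.0]], 'k1': -0.0686, 'R': [[0.0074, -0.9996, 0.0258], [-0.995, -0.01, -0.0991], [0.0994, -0.0249, -0.9947]], 't': [-11.0051, 564.4811, 755.5927]}
side {'mtx': [[409.8761, 0.0, 279.6847], [0.0, 409.8761, 205.8923], [0.0, 0.0, 1.0]], 'k1': -0.0445, 'R': [[-0.9056, -0.4236, -0.0228], [-0.1876, 0.4483, -0.874], [0.3804, -0.7872, -0.4854]], 't': [516.4375, 196.159, 552.4481]}
{'t': 0.1, 'q': array([-7.56613386e+01,  3.02737131e+01,  8.21506770e+01,  5.97278159e-04,
        6.76916847e+01, -1.02285071e+01]), 'dq': array([ 0.01108748, -0.04231091, -0.19689859,  0.01409119, -0.00120602,
       -0.00113253]), 'joint_efforts': array([-5.32215818e-04, -4.43305635e+01, -1.78586125e+01, -3.18711691e-04,
        3.87032764e-03,  3.48069690e-06]), 'tcp_pos': array([ 259.7044105 , -567.77695341,  241.42162568]), 'ee_rot': array([-1.79885868e+02, -2.11552451e-02,  2.45669202e+01]), 'ft_force': array([0.60070172, 0.58223974, 0.17368846]), 'wrist_torque': array([-0.01953336,  0.01495779,  0.00272977]), 'gripper_force': 0.0, 'grip_width': 1.0033085143657914}
```

View pics/top0.png

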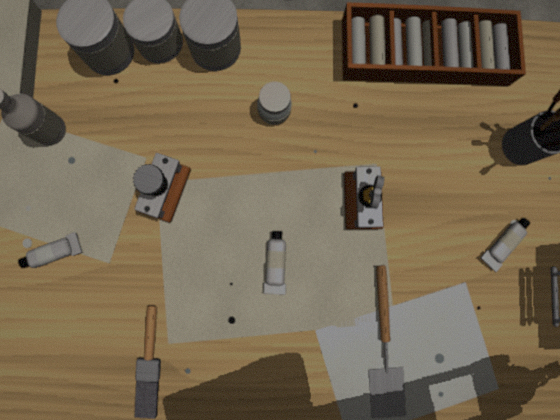

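View pics/side0.png

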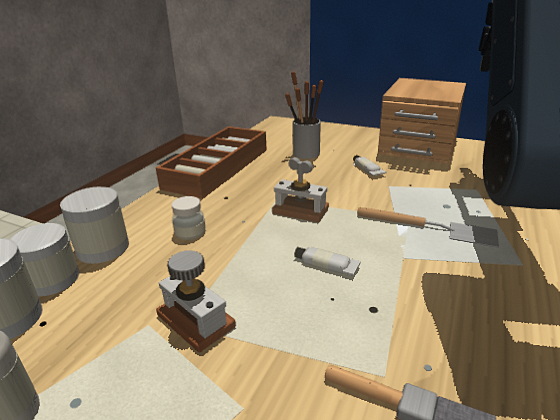

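The top view shows the winged press at about (368,197) with its head at (377,190), and the round press at (155,185). In the side view the wings are at (300,166) and the round head at (186,265). Next I'll measure the head with the depth from both views.

```bash
cat > h.py <<'E'
import numpy as np, cv2
from rig import robot, viewer
def cloud(n,d):
    c=viewer.get_calibration(n); v,u=np.indices(d.shape).astype(float); K=np.array(c["mtx"])
    pts=np.stack([u.ravel(),v.ravel()],1)[:,None]
    xy=cv2.undistortPoints(pts,K,np.array([c["k1"],0,0,0.]))[:,0]
    X=np.c_[xy,np.ones(len(xy))]*d.ravel()[:,None]
    return ((X-np.array(c["t"]))@np.array(c["R"])).reshape(d.shape+(3,))
def look(n,tag):
    p,d=viewer.camera(n); np.savez(f"{n}{tag}.npz",p=p,d=d); return p,d
E
python3 - <<'E'
from h import *
W={}
for n,(u0,u1,v0,v1) in {"top":(335,395,155,240),"side":(270,332,145,225)}.items():
    f=np.load(n+"0.npz"); P=cloud(n,f["d"]); w=P[v0:v1,u0:u1].reshape(-1,3)
    w=w[(f["d"][v0:v1,u0:u1].ravel()>0)]
    print(n,"z hist",np.histogram(w[:,2],bins=np.arange(-10,141,10))[0])
    for a,b,l in ((101,135,"head"),(52,67,"bridge"),(10,30,"foot")):
        s=w[(w[:,2]>a)&(w[:,2]<b)]
        if l=="head":
            # around
            c0=np.median(s,0); s=s[np.linalg.norm(s[:,:2]-c0[:2],axis=1)<45]
        r=cv2.minAreaRect(s[:,:2].astype(np.float32)); m=s[:,:2].mean(0); e,V=np.linalg.eigh(np.cov((s[:,:2]-m).T))
        print(l,len(s),"mean",s.mean(0).round(1),"z",s[:,2].min().round(1),s[:,2].max().round(1),"rect",np.round(r[0],1),np.round(r[1],1),round(r[2],1),"pc",np.degrees(np.arctan2(V[1,1],V[0,1])).round(1),np.sqrt(e).round(1))
f=np.load("top0.npz");P=cloud("top",f["d"]);w=P[140:230,125:200].reshape(-1,3);s=w[w[:,2]>105];print("round",s.mean(0),np.ptp(s,axis=0))
for n,(u0,u1,v0,v1) in {"top":(335,400,155,240),"side":(265,335,145,225)}.items():
    cv2.imwrite(f"pics/c{n}.png",cv2.resize(np.load(n+"0.npz")["p"][v0:v1,u0:u1,::-1],None,fx=6,fy=6,interpolation=2))
a=cv2.imread("pics/ctop.png");b=cv2.imread("pics/cside.png");h=480
cv2.imwrite("pics/c2.png",np.hstack([a[:h],b[:h]])[:,:800])
E
```

```text
top z hist [1034 1730  684   19   15    3  505  679   85    1    9   34  141  140
    0]
head 312 mean [ 596.5 -164.2  117.9] z 101.1 125.6 rect [ 596.9 -165.5] [13.  54.3] 76.1 pc 167.6 [ 3.9 15.7]
bridge 1133 mean [ 594.4 -162.    60.5] z 52.0 67.0 rect [ 597.3 -165.7] [107.2  44.8] 1.4 pc -176.6 [13.1 35.4]
foot 703 mean [ 593.2 -143.2   15.9] z 10.1 29.9 rect [ 598.2 -166.1] [110.2  71.5] 1.3 pc -172.1 [12.1 32.8]
side z hist [1115 1575  558  387  220   87  378  254   67   23   34   96  117   36
    0]
head 247 mean [ 595.9 -160.8  112.6] z 101.1 123.7 rect [ 597.6 -164.6] [15.1 55.1] 75.7 pc 169.8 [ 3.2 16.2]
bridge 566 mean [ 593.4 -156.3   59.6] z 52.0 66.9 rect [ 597.4 -163.7] [107.5  46.5] 2.8 pc -176.5 [12.8 32.6]
foot 945 mean [ 613.2 -206.5   19.5] z 10.1 30.0 rect [ 636.3 -304.5] [120.1 381.5] 15.7 pc 109.8 [ 30.  127.9]
round [609.80087918 200.9199245  136.80489849] [152.59699689 219.49526245 702.84594367]
```

View pics/c2.png

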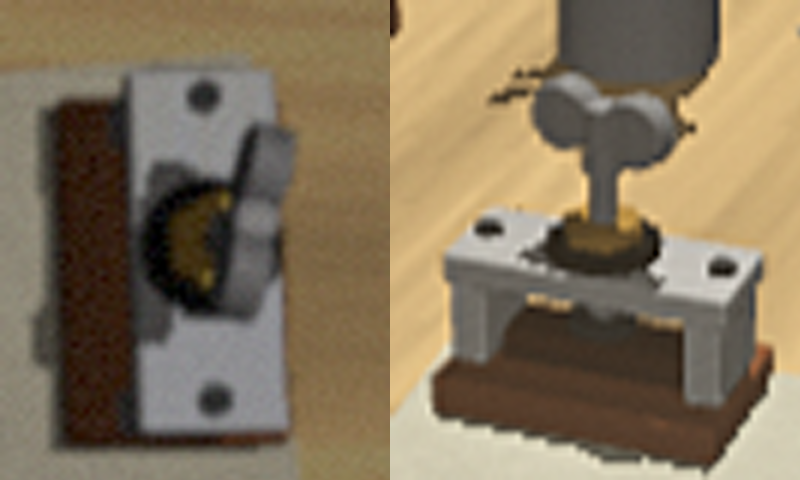

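The pictures and depth show the winged head at (597, -165), with its top at z about 124 and the bar 54x13 along 166 degrees in both views. That agrees with the foot centre (598, -166). I'll approach at this height, with the tool's y across the bar (yaw 166, which keeps joint 6 away from its limit).

```bash
python3 -m crank '[0,0,0,0.79,-0.377,0,-1, 0,0,0,0.79,-0.377,0,-1, 0,0,0,0.79,-0.377,0,-1, 0,0,0,0.79,-0.377,0,-1]' && python3 -m crank '[0,0,0,0.79,-0.377,0,-1, 0,0,0,0.79,-0.377,0,-1, 0,0,0,0.79,-0.377,0,-1, 0,0,0,0.79,-0.377,0,-1]' && python3 -m crank '[0,0,0,0.79,-0.377,0,-1, 0,0,0,0.79,-0.377,0,-1, 0,0,0,0.79,-0.377,0,-1, 0,0,0,0.79,-0.377,0,-1]'
```

```text
t: 0.5
tcp_pos: [346.1, -463.4, 241.8]
ee_rot: [-179.8, -0.1, 24.8]
ft_force: [0.4, -0.7, 0.1]
grip_width: 0.999
gripper_force: 0.0
t: 0.9
tcp_pos: [429.9, -364.3, 242.0]
ee_rot: [-179.9, -0.0, 24.8]
ft_force: [0.0, -0.2, -0.0]
grip_width: 1.0
gripper_force: 0.0
t: 1.3
tcp_pos: [514.2, -264.8, 242.1]
ee_rot: [180.0, -0.0, 24.8]
ft_force: [-0.4, -1.3, -0.5]
grip_width: 1.007
gripper_force: 0.0
```

```bash
python3 -m crank '[0,0,-0.786,0.79,-0.377,0,-1, 0,0,-0.786,0.79,-0.377,0,-1, 0,0,-0.786,0.79,-0.377,0,-1, 0,0,-0.786,0.79,-0.377,0,-1, 0,0,-0.786,0.79,-0.377,0,-1, 0,0,-0.786,0.79,-0.377,0,-1, 0,0,-0.786,0.79,-0.377,0,-1, 0,0,-0.786,0.79,-0.377,0,-1, 0,0,-0.786,0.79,-0.377,0,-1, 0,0,-0.786,0.79,-0.377,0,-1, 0,0,-0.786,0.79,-0.377,0,-1, 0,0,-0.786,0.79,-0.377,0,-1, 0,0,-0.786,0.79,-0.377,0,-1, 0,0,-0.786,0.79,-0.377,0,-1, 0,0,-0.786,0.79,-0.377,0,-1, 0,0,-0.786,0.79,-0.377,0,-1, 0,0,-0.786,0.79,-0.377,0,-1, 0,0,-0.786,0.79,-0.377,0,-1, 0,0,-0.786,0.79,-0.377,0,-1, 0,0,-0.786,0.79,-0.377,0,-1]'; python3 - <<'E'
from h import *
s=robot.get_state(); p=s["tcp_pos"]; y=np.radians(s["ee_rot"][2]); d=np.array([597.2,-165.0])-p[:2]
print(s["q"].round(1),p.round(1),s["ee_rot"].round(2),"shift mm x,y",d@[np.cos(y),np.sin(y)],d@[np.sin(y),-np.cos(y)],"z",p[2]-112, s["wrist_torque"])
E
```

```text
t: 3.3
tcp_pos: [596.7, -166.6, 242.2]
ee_rot: [-180.0, -0.0, 165.9]
ft_force: [0.4, -0.0, 0.0]
grip_width: 1.002
gripper_force: 0.0
[ -25.9   29.8   82.9   -0.    67.3 -101.8] [ 596.7 -166.6  242.2] [-1.7998e+02 -1.0000e-02  1.6593e+02] shift mm x,y -0.0908906838382185 1.7137745888120126 z 130.19974326445328 [-0.06194926 -0.02184893 -0.01555822]
```

```bash
python3 -m crank '[0,0,0,0,0.011,0.2,-1, 0,0,0,0,0.011,0.4,-1, 0,0,0,0,0.011,0.6,-1, 0,0,0,0,0.011,0.75,-1, 0,0,0,0,0.011,0.867,-1, 0,0,0,0,0.011,0.867,-1, 0,0,0,0,0.011,0.867,-1]' ; python3 - <<'E'
from h import *
p,d=look("side","1"); cv2.imwrite("pics/s1.png",cv2.resize(p[80:240,220:380,::-1],None,fx=3,fy=3))
E
```

```text
t: 4.0
tcp_pos: [597.5, -164.2, 112.3]
ee_rot: [-180.0, -0.0, 166.0]
ft_force: [-0.3, -0.2, 0.1]
grip_width: 1.0
gripper_force: 0.0
```

View pics/s1.png

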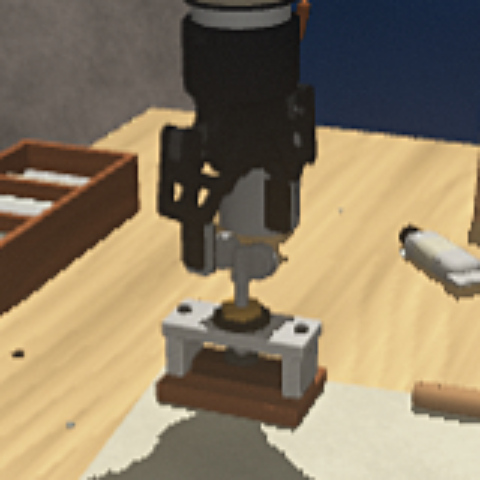

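In the crop, the open fingers straddle the bar's flats (pads at about (205,245) and (282,200), wings at (245,255)) and are clear of the bridge. I'll close them.

```bash
cat > st.py <<'E'
from h import *
s=robot.get_state(); print("q6",s["q"][5].round(1),"yaw",s["ee_rot"][2].round(2),"xyz",s["tcp_pos"].round(1),"T",s["wrist_torque"].round(3),"F",s["ft_force"].round(1),"w",round(s["grip_width"]*85,1),"gf",s["gripper_force"],"e6",s["joint_efforts"][5].round(3))
E
python3 -m crank '[0,0,0,0,0,0,1, 0,0,0,0,0,0,1, 0,0,0,0,0,0,1, 0,0,0,0,0,0,1, 0,0,0,0,0,0,1, 0,0,0,0,0,0,1, 0,0,0,0,0,0,1, 0,0,0,0,0,0,1]' >/dev/null; python3 st.py
```

```text
q6 -101.7 yaw 166.07 xyz [ 597.1 -164.9  112.8] T [-0.694  0.587  0.055] F [-3.8 -3.9  5.6] w 10.8 gf 61.21146082878113 e6 0.01
```

The fingers closed at about 11 mm, so they are on the bar's flats. Now turn clockwise by 25 degrees, which is below the earliest binding angle of 31.5.

```bash
python3 -m crank '[0,0,0.03,0,0,0,1, 0,0,0.06,0,0,0,1, 0,0,0.09,0,0,0,1, 0,0,0.12,0,0,0,1, 0,0,0.14,0,0,0,1, 0,0,0.14,0,0,0,1, 0,0,0.14,0,0,0,1]' >/dev/null; python3 st.py; python3 - <<'E'
from h import *
[print(robot.get_state()["wrist_torque"].round(3)) for _ in range(2)]
E
```

```text
q6 -76.5 yaw 140.88 xyz [ 597.4 -164.7  112.8] T [-0.615  0.465  0.048] F [-3.4 -3.3  5.9] w 11.1 gf 61.214852929115295 e6 0.025
[-0.615  0.465  0.048]
[-0.615  0.465  0.048]
```

```bash
python3 -m crank '[0,0,0.015,0,0,0,1, 0,0,0.03,0,0,0,1, 0,0,0.03,0,0,0,1]' >/dev/null; python3 st.py
```

```text
q6 -71.1 yaw 135.43 xyz [ 597.4 -164.6  112.8] T [-0.627  0.461  0.035] F [-2.2 -3.   3.8] w 10.5 gf 61.21779441833496 e6 0.16
```

```bash
python3 -m crank '[0,0,0.012,0,0,0,1, 0,0,0.025,0,0,0,1, 0,0,0.025,0,0,0,1]' >/dev/null; python3 st.py
```

```text
q6 -66.6 yaw 130.94 xyz [ 597.5 -164.6  112.8] T [-0.565  0.364  0.074] F [-2.  -3.5  5.6] w 11.1 gf 61.20965301990509 e6 0.142
```

```bash
python3 -m crank '[0,0,0.012,0,0,0,1, 0,0,0.025,0,0,0,1, 0,0,0.025,0,0,0,1]' >/dev/null; python3 st.py
```

```text
q6 -62.1 yaw 126.47 xyz [ 597.5 -164.6  112.8] T [-0.585  0.445 -0.016] F [-3.2 -3.3  5. ] w 10.1 gf 61.21445059776306 e6 0.156
```

```bash
cat >> st.py <<'E'
T=[]
for i in range(6): viewer.camera("top"); s=robot.get_state(); T.append([s["wrist_torque"][2],s["joint_efforts"][5]])
print("mean",np.mean(T,0).round(3),"sd",np.std(T,0).round(3),"t",s["t"])
E
python3 -m crank '[0,0,0.012,0,0,0,1, 0,0,0.022,0,0,0,1, 0,0,0.022,0,0,0,1]' >/dev/null; python3 st.py
```

```text
q6 -58.2 yaw 122.52 xyz [ 597.6 -164.6  112.8] T [-0.605  0.379  0.059] F [-3.5 -2.9  5.2] w 10.5 gf 61.23359978199005 e6 0.117
mean [0.014 0.027] sd [0.031 0.008] t 7.05
```

```bash
python3 -m crank '[0,0,0.012,0,0,0,1, 0,0,0.022,0,0,0,1, 0,0,0.022,0,0,0,1]' >/dev/null; python3 st.py
```

```text
q6 -54.2 yaw 118.57 xyz [ 597.7 -164.5  112.8] T [-0.63   0.352  0.03 ] F [-1.7 -3.7  5.2] w 10.7 gf 61.227561235427856 e6 0.157
mean [0.056 0.067] sd [0.034 0.008] t 7.65
```

```bash
python3 -m crank '[0,0,0.012,0,0,0,1, 0,0,0.022,0,0,0,1, 0,0,0.022,0,0,0,1]' >/dev/null; python3 st.py
```

```text
q6 -50.3 yaw 114.64 xyz [ 597.7 -164.5  112.8] T [-0.58   0.317  0.117] F [-1.9 -3.7  5.6] w 11.2 gf 61.22735559940338 e6 0.254
mean [0.159 0.164] sd [0.032 0.008] t 8.25
```

Binding is clear: the torque rose 0.10 N m over 4 degrees, which matches the rubber's stiffness. The nut is therefore at about 0.10 rad, and it has stayed there for more than 0.3 s. Next, turn back by 51.4 degrees.

```bash
python3 -m crank '[0,0,-0.03,0,0,0,1, 0,0,-0.06,0,0,0,1, 0,0,-0.09,0,0,0,1, 0,0,-0.12,0,0,0,1, 0,0,-0.15,0,0,0,1, 0,0,-0.18,0,0,0,1, 0,0,-0.21,0,0,0,1, 0,0,-0.24,0,0,0,1, 0,0,-0.27,0,0,0,1, 0,0,-0.286,0,0,0,1, 0,0,-0.286,0,0,0,1, 0,0,-0.286,0,0,0,1]' >/dev/null; python3 st.py
```

```text
q6 -101.8 yaw 166.11 xyz [ 597.2 -164.9  112.8] T [-0.74   0.614 -0.048] F [-4.2 -4.4  6.3] w 10.7 gf 61.314804553985596 e6 -0.035
mean [-0.015 -0.029] sd [0.027 0.   ] t 9.75
```

Back at the first angle. Now open, rise, and check.

```bash
python3 -m crank '[0,0,0,0,0,0,-1, 0,0,0,0,0,0,-1, 0,0,0,0,0,0,-1, 0,0,0,0,0,0,-1, 0,0,0,0,0,0,-1, 0,0,0,0,0,0,-1, 0,0,0,0,0,0,-1, 0,0,0,0,0,0,-1, 0,0,0,0,0,0,-1, 0,0,0,0,0,0,-1]' | grep width; python3 -m crank '[0,0,0,0,0,-0.1,-1, 0,0,0,0,0,-0.3,-1, 0,0,0,0,0,-0.5,-1, 0,0,0,0,0,-0.75,-1, 0,0,0,0,0,-1,-1, 0,0,0,0,0,-1,-1, 0,0,0,0,0,-1,-1]'; python3 - <<'E'
from h import *
for n,(u0,u1,v0,v1) in {"side":(270,332,145,225)}.items():
    p,d=look(n,"9"); w=cloud(n,d)[v0:v1,u0:u1].reshape(-1,3); s=w[(w[:,2]>101)&(w[:,2]<128)]
    s=s[np.linalg.norm(s[:,:2]-[597,-165],axis=1)<40]; print(len(s),s.mean(0),cv2.minAreaRect(s[:,:2].astype(np.float32)))
cv2.imwrite("pics/s9.png",p[:,:,::-1])
E
```

```text
grip_width: 0.999
t: 11.45
tcp_pos: [597.7, -164.1, 264.4]
ee_rot: [-180.0, 0.2, 166.1]
ft_force: [0.2, 0.4, -0.4]
grip_width: 0.998
gripper_force: 0.0
243 [ 595.7249903  -160.56326758  112.81362074] ((597.4344482421875, -163.5142822265625), (15.326815605163574, 54.769371032714844), 78.96382904052734)
```

View pics/s9.png

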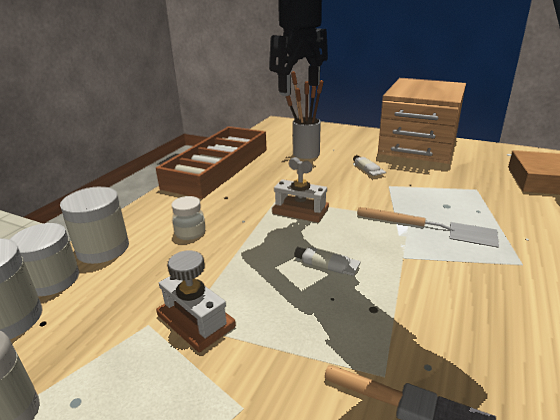

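The picture shows the wings at (300,166), as at the start: bar at 169 degrees now against 166 first. The gripper is clear above at (300,60), and the round press at (190,290) is untouched.

```bash
python3 -c "
from rig import robot; print(robot.sign_off())"
```

```text
the job is handed in; nothing more can be done
None
```

The winged screw was turned about 51° clockwise until it bound (nut dragged to about 0.1 rad by the wrist torque), turned back to within about 3° of its first angle and released; the round press was never approached, and the job is handed in.

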